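Make up two pottery-painting kits

ROBOT

A 6-joint arm with a two-finger parallel gripper is mounted at the origin on the work surface. World frame = base frame: x ahead of the robot, y to its left, z up, the work surface at z = 0. Lengths are in m, angles in rad, forces in N, time in s.
With the tool pointing down it reaches from about 0.4 to 0.925 m from the base axis. Payload 3.4 kg.
Tool frame: the origin (TCP) lies at the very end of the fingers, on their centre line; the grasp point (between the pads) lies 19 mm behind it (arm.grasp_offset is the z of the grasp point in the tool frame, in m); z points along the fingers, y is the line along which they close (so a half turn about z gives the same grasp; the last joint's range is limited). The gripper opens to 85 mm and grips with 20 to 120 N. Pads are 22 mm wide; open, the fingers measure 114 mm over their backs; the gripper's body (76 mm by 85 mm) begins 54 mm behind the grasp point. The pads swing forward as they close: fully open they stand 13 mm farther back than shut.
Start: joints at [-1.319, 0.307, 1.506, -0, 1.328, -0.073], TCP at [0.184, -0.545, 0.231] pointing down, gripper open.
Joint ranges: [-3.12, 3.12], [-1.05, 2.28], [0.14, 2.33], [-1.42, 4.57], [0.1, 2.73], [-2.68, 2.68]. Speed limits (rad/s): [2.57, 2.57, 3.14, 3.14, 3.14, 3.14].

INTERFACE

Orientations are given as a unit quaternion [w, x, y, z].
In Python, from workcell import arm gives the robot as it stands.
- The arm moves only by the shell command python3 -m creep 'ROWS' [FORCE]. ROWS is JSON, a list of rows, each a list of 5 numbers: the finger opening in cm, from 0 to 8.54, then the shift along the tool's x, y, z in cm, then the turn about the tool's z in degrees. A call has 1 to 20 rows; each row shifts and turns the commanded pose from where the row before left it, along the tool's axes as they then stand; what a row does not reach is not made up. A row lasts 1/12 s, in which the tool goes at most 41.7 mm and 7.16 degrees, less where a joint would pass 70% of its speed; a pose out of reach is approached as far as the arm can. A call is refused whole if a number of a shift passes 4.17 or a number of a turn 7.16, either way. A call with a gripper value outside its range is refused whole. The fingers move at their own pace and stop on an object; FORCE is the grip in N (left out, the last holds). Time passes only in rows, so rows that do not move let the fingers close. It gives the time, the measured TCP pose, the force, the opening and the grip force at its end, in the units of the state.
- arm.read_state(): the state, without advancing time (a new reading comes with each control period).
- arm.capture(name): name is "side" or "top"; returns a dict with "image" (480x640x3 uint8, red, green, blue), "fx", "fy", "cx", "cy" (pixels), "T" (4x4, takes a point from camera to world coordinates). Camera axes: x right, y up, looking along -z (the intrinsics and any distortion apply to the point x, -y, -z); pixel columns grow to the right and rows downward; lengths in m; the calibration is good to about 2 mm. A picture is of the moment at which its call begins. There is no depth.
- arm.finish_job(): hands the job in; it is judged then, once.
The state is a dict: "time": time; "joint_pos": joint angles; "joint_vel": joint speeds; "tau": joint torques, N m; "tcp_pos": TCP position; "tool_rot": TCP orientation; "ft_force": force on the tool from outside, world axes, zero at the start; "ft_torque": the same for the moment, N m; "finger_gap": finger opening in m; "grasp_force": force on a finger pad.
Only numpy, scipy, OpenCV 4.12 (cv2) and the standard library are available. Lean on these libraries where they do the work, as an engineer would, in place of code of your own. Each camera call takes 0.05 s, during which the arm holds its last target. There are 200 camera calls.

TASK

Make up the trays for the next two guests of the pottery-painting workshop. Turquoise tray: the terracotta bottle vase in the wide middle bay, and the blue and the yellow paint pots, one in each end bay; plywood tray: the white egg cup in the middle bay and the green paint pot in either end bay. Set everything down upright on the tray's floor without dropping it, and leave the red pot and the mug standing where they are.

Things in the scene. Friction and masses are not known exactly. Their poses are not given: they have to be found in the camera images.
- vase_mid (a point): terracotta-coloured unglazed (bisque) bottle-shaped bud vase, 105 tall; straight body 54 diameter from 6 to 64 above its underside, above it a shoulder to a narrow neck 22 diameter at 94 and a rim 31 diameter; 0.18 kg. Loose, stands upright. This point is its centre, 52.5 above its underside; z is its upright axis. (Sizes in mm.)
- egg_cup_mid (a point): cream-white unglazed (bisque) egg cup, 66 tall; foot 46 diameter, stem 24 diameter, open cup 50 diameter straight-sided from 34 above its underside to the rim at 66 (hold it there); 0.08 kg. Loose, stands upright. This point is its centre on the axis, 33 above its underside; z is its upright axis. (Sizes in mm.)
- pot_blue_mid (a point): round paint pot with a blue screw lid and blue band on a white jar, 58 tall; jar 44 diameter from the bottom to 42 up, lid 46 diameter from 42 to 58 up; 0.11 kg. Loose, stands upright. This point is its centre, 29 above its underside; z is its upright axis. (Sizes in mm.)
- pot_yellow_mid (a point): round paint pot with a yellow screw lid and yellow band on a white jar, 58 tall; jar 44 diameter from the bottom to 42 up, lid 46 diameter from 42 to 58 up; 0.11 kg. Loose, stands upright. This point is its centre, 29 above its underside; z is its upright axis. (Sizes in mm.)
- pot_green_mid (a point): round paint pot with a green screw lid and green band on a white jar, 58 tall; jar 44 diameter from the bottom to 42 up, lid 46 diameter from 42 to 58 up; 0.11 kg. Loose, stands upright. This point is its centre, 29 above its underside; z is its upright axis. (Sizes in mm.)
- pot_red_mid (a point): round paint pot with a red screw lid and red band on a white jar, 58 tall; jar 44 diameter from the bottom to 42 up, lid 46 diameter from 42 to 58 up; 0.11 kg. Loose, stands upright; not part of either kit. This point is its centre, 29 above its underside; z is its upright axis. (Sizes in mm.)
- mug_mid (a point): cream-white unglazed (bisque) mug, 72 diameter, 80 tall, with a handle on its +y side that reaches about 65 from its axis; 0.24 kg. Loose, not part of either kit. This point is its centre, 40 above its underside. (Sizes in mm.)
- tray_turquoise: turquoise-painted kit tray, loose, 0.4 kg, flat on the bench: low open wooden tray, 104 along its x and 236 along its y. Origin: centre of its underside, z up. Floor 5 thick, outer walls and two dividers 6 thick, their tops 23 above the bench. The dividers make three bays in a row along y, each 92 long in x: a wide middle bay 84 wide in y, centred at the origin, and two end bays 64 wide in y, centred at y = +80 and y = -80. (Sizes in mm.)
- tray_plywood: plain pale plywood kit tray, loose, 0.4 kg, flat on the bench: low open wooden tray, 104 along its x and 236 along its y. Origin: centre of its underside, z up. Floor 5 thick, outer walls and two dividers 6 thick, their tops 23 above the bench. The dividers make three bays in a row along y, each 92 long in x: a wide middle bay 84 wide in y, centred at the origin, and two end bays 64 wide in y, centred at y = +80 and y = -80. (Sizes in mm.)
Not all that is in view belongs to the job. Of the things that look like the part that bears pot_yellow_mid, take the one that is farthest to the robot's right at the start.

How it is judged:
At the end, for the whole second after the job is handed in: Vase in the turquoise tray's middle bay (within 21 mm), blue and yellow pots one in each of its end bays; egg cup in the plywood tray's middle bay (23 mm), green pot in one of its end bays (pots 16 mm along the row). All on the tray floor (6 mm), upright (0.12 rad), at rest (y of vase_mid in the frame of tray_turquoise between -0.021 and 0.021 m and x of vase_mid in the frame of tray_turquoise between -0.025 and 0.025 m and z of vase_mid in the frame of tray_turquoise between 0.0515 and 0.0635 m and y of egg_cup_mid in the frame of tray_plywood between -0.023 and 0.023 m and x of egg_cup_mid in the frame of tray_plywood between -0.027 and 0.027 m and z of egg_cup_mid in the frame of tray_plywood between 0.032 and 0.044 m and (((y of pot_blue_mid in the frame of tray_turquoise between 0.064 and 0.096 m and x of pot_blue_mid in the frame of tray_turquoise between -0.03 and 0.03 m and z of pot_blue_mid in the frame of tray_turquoise between 0.028 and 0.04 m) and (y of pot_yellow_mid in the frame of tray_turquoise between -0.096 and -0.064 m and x of pot_yellow_mid in the frame of tray_turquoise between -0.03 and 0.03 m and z of pot_yellow_mid in the frame of tray_turquoise between 0.028 and 0.04 m)) or ((y of pot_blue_mid in the frame of tray_turquoise between -0.096 and -0.064 m and x of pot_blue_mid in the frame of tray_turquoise between -0.03 and 0.03 m and z of pot_blue_mid in the frame of tray_turquoise between 0.028 and 0.04 m) and (y of pot_yellow_mid in the frame of tray_turquoise between 0.064 and 0.096 m and x of pot_yellow_mid in the frame of tray_turquoise between -0.03 and 0.03 m and z of pot_yellow_mid in the frame of tray_turquoise between 0.028 and 0.04 m))) and ((y of pot_green_mid in the frame of tray_plywood between 0.064 and 0.096 m and x of pot_green_mid in the frame of tray_plywood between -0.03 and 0.03 m and z of pot_green_mid in the frame of tray_plywood between 0.028 and 0.04 m) or (y of pot_green_mid in the frame of tray_plywood between -0.096 and -0.064 m and x of pot_green_mid in the frame of tray_plywood between -0.03 and 0.03 m and z of pot_green_mid in the frame of tray_plywood between 0.028 and 0.04 m)) and angle between each of vase_mid, egg_cup_mid, pot_blue_mid, pot_yellow_mid, pot_green_mid's own z axis and vertical below 0.12 rad and linear speed of each of vase, egg_cup, pot_blue, pot_yellow, pot_green below 0.02 m/s and angular speed of each of vase, egg_cup, pot_blue, pot_yellow, pot_green below 0.2 rad/s); the robot touches nothing.
It fails at once if a kit piece was dropped (moving faster than 0.6 m/s with no finger on it: a fall of about 2 cm) ((contact force between the fingers and vase below 0.02 N and linear speed of vase above 0.6 m/s) or (contact force between the fingers and egg_cup below 0.02 N and linear speed of egg_cup above 0.6 m/s) or (contact force between the fingers and pot_blue below 0.02 N and linear speed of pot_blue above 0.6 m/s) or (contact force between the fingers and pot_yellow below 0.02 N and linear speed of pot_yellow above 0.6 m/s) or (contact force between the fingers and pot_green below 0.02 N and linear speed of pot_green above 0.6 m/s)).
It fails at once if the red pot, which stays in stock, was moved by more than 25 mm (distance of pot_red_mid from where it was at the start of the episode above 0.025 m).
It fails at once if the mug, which stays in stock, was moved by more than 25 mm (distance of mug_mid from where it was at the start of the episode above 0.025 m).
It also fails if it takes over 120 s, if anything falls off the work surface, if the arm or the gripper's body presses on something with over 40 N, if the wrist force passes 120 N, or if a joint passes its speed limit or range.

## Working session

There is one attempt and no reset: what is moved stays moved. The work goes in short steps, Python scripts to look and compute and a shell command to move; the robot and the scene stay as the last step left them, time stands still between calls to the robot, and variables do not carry over. Pictures are saved under pics/ and viewed, at most 14 in all, crops included, and the job is handed in when it is done.

```bash
mkdir -p pics
python3 - <<'E'
from workcell import arm
import cv2,numpy as np
for n in("side","top"):
    c=arm.capture(n); cv2.imwrite(f"pics/{n}0.png",c["image"][:,:,::-1]); np.savez(f"{n}0.npz",**c)
    print(n,c["fx"],c["fy"],c["cx"],c["cy"],[k for k in c],np.round(c["T"],3).tolist())
s=arm.read_state();print(s["tcp_pos"],s["tool_rot"],s["time"],s["ft_force"],arm.grasp_offset)
E
```

```text
side 459.79846779785635 459.79846779785635 321.1087311913944 235.89636619827107 ['image', 'fx', 'fy', 'cx', 'cy', 'T'] [[-0.838, 0.366, -0.405, 0.073], [-0.546, -0.554, 0.629, 0.626], [0.006, 0.748, 0.664, 0.719], [0.0, 0.0, 0.0, 1.0]]
top 447.08550040243875 447.08550040243875 314.95286786560195 243.73021379517104 ['image', 'fx', 'fy', 'cx', 'cy', 'T'] [[-0.016, 0.995, -0.098, 0.372], [-1.0, -0.017, -0.01, 0.015], [-0.012, 0.097, 0.995, 1.118], [0.0, 0.0, 0.0, 1.0]]
[ 0.18385705 -0.54413781  0.23047241] [-9.28641193e-04  9.86762985e-01  1.62166402e-01 -8.22704672e-05] 0.1 [-0.38626852  0.0315603   0.10613754] -0.0187
```

View pics/side0.png

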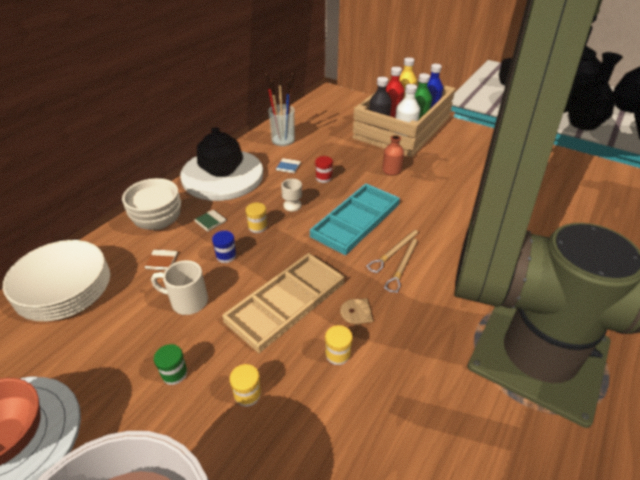

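View pics/top0.png

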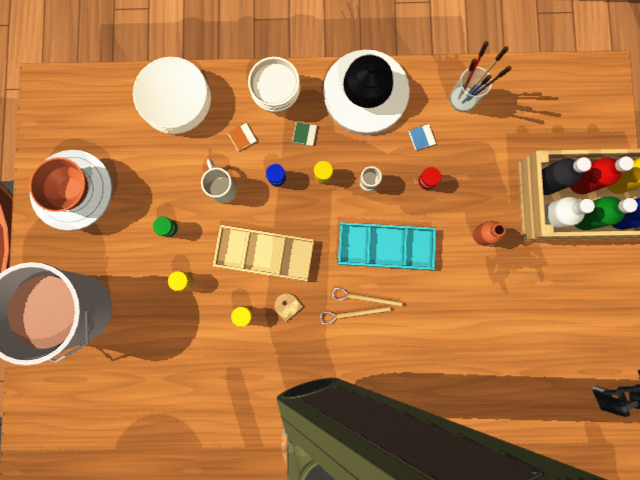

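The pots, vase, cup and trays are visible in both views. The yellow pot farthest right is at top (323,171), side (257,217). Next I'll enlarge the crops to get precise features.

Run:
```python
import cv2
t=cv2.imread("pics/top0.png");s=cv2.imread("pics/side0.png")
a=cv2.resize(t[155:285,200:330],None,fx=4,fy=4,interpolation=cv2.INTER_CUBIC) 
cv2.imwrite("pics/c1.png",a)
b=cv2.resize(t[160:280,330:520],None,fx=4,fy=4,interpolation=cv2.INTER_CUBIC)
cv2.imwrite("pics/c2.png",b)
c=cv2.resize(s[130:350,210:410],None,fx=2.7,fy=2.7,interpolation=cv2.INTER_CUBIC)
cv2.imwrite("pics/c3.png",c)
```

```text
(no output)
```

View pics/c1.png

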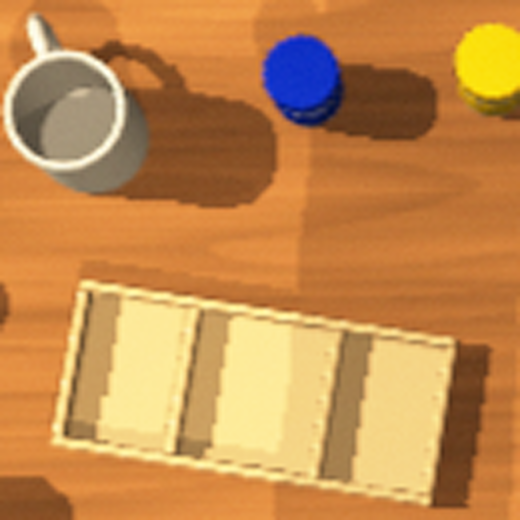

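View pics/c2.png

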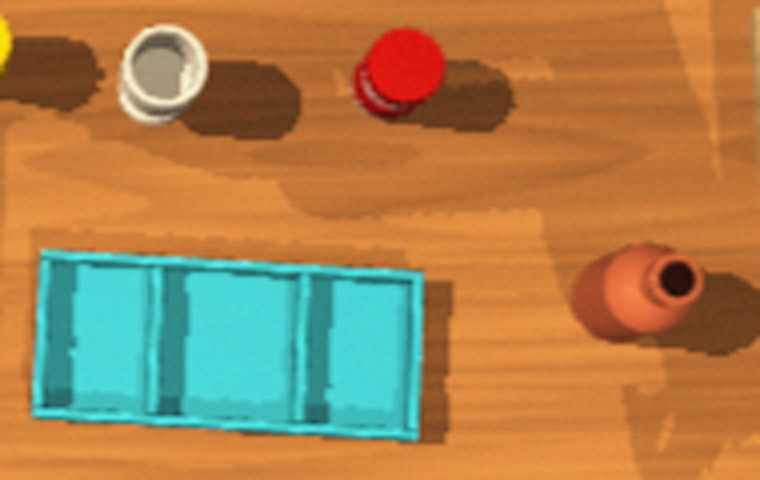

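View pics/c3.png

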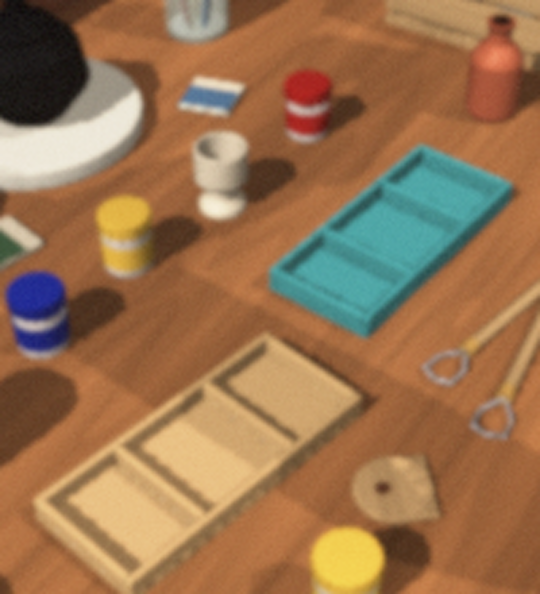

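Top crops: lid centres blue (301,72) and yellow (492,61), cup rim (166,68), vase hole (677,279), plus the tray corners. The side crop shows the same features. I'll triangulate these.

```bash
cat > geo.py <<'E'
import numpy as np
def ray(c,u,v):
    T=c["T"];d=T[:3,:3]@np.array([(u-c["cx"])/c["fx"],-(v-c["cy"])/c["fy"],-1.]);return T[:3,3],d/np.linalg.norm(d)
def plane(c,u,v,z):
    o,d=ray(c,u,v);return o+d*(z-o[2])/d[2]
def tri(rs):
    A=sum(np.eye(3)-np.outer(d,d) for o,d in rs);b=sum((np.eye(3)-np.outer(d,d))@o for o,d in rs)
    return np.linalg.solve(A,b)
E
python3 - <<'E'
import numpy as np,cv2
from geo import *
t=dict(np.load("top0.npz"));s=dict(np.load("side0.npz"))
def cr(p,o,k): return [(p[i]+.5)/k-.5+o[i] for i in(0,1)]
c1=lambda*p:cr(p,(200,155),4);c2=lambda*p:cr(p,(330,160),4);c3=lambda*p:cr(p,(210,130),2.7)
h=cv2.cvtColor(t["image"],cv2.COLOR_RGB2HSV)
m=cv2.inRange(h,(50,150,40),(75,255,255));m[:,:140]=0;m[:,190:]=0;m[:200]=0;m[260:]=0
ys,xs=np.nonzero(m);print("green top bbox",xs.min(),xs.max(),ys.min(),ys.max(),xs.mean(),ys.mean())
P={"blue":(c1(301,72),c3(37,292),.058),"yellow":(c1(492,61),c3(125,214),.058),"cup":(c2(166,68),c3(221,150),.066),
"red":(c2(406,66),c3(307,85),.058),"vase":(c2(677,279),c3(501,24),.105),"green":((163,225.5),(169,354),.058),"mug":(c1(65,110),(186,275),.08),
"pA":(c1(84,283),c3(38,505),.023),"pB":(c1(456,341),c3(265,336),.023),"pC":(c1(432,503),c3(363,399),.023),"pD":(c1(54,442),c3(132,588),.023),
"tA":(c2(41,250),c3(272,270),.023),"tB":(c2(423,271),c3(421,148),.023),"tC":(c2(419,440),c3(512,188),.023),"tD":(c2(33,415),c3(367,320),.023)}
R={}
for k,(a,b,z) in P.items():
    R[k]=plane(t,*a,z);print(k,"tri",tri([ray(t,*a),ray(s,*b)]).round(3),"top",R[k].round(4)[:2],"side",plane(s,*b,z).round(4)[:2])
for q in"pt":
    A,B,C,D=[R[q+x] for x in"ABCD"];y=(A+D-B-C);print(q,((A+B+C+D)/4).round(4),"yaw of +y(deg from world y)",np.degrees(np.arctan2(-y[0],y[1])),np.linalg.norm(A-B),np.linalg.norm(B-C))
E
```

```text
green top bbox 153 176 217 236 163.57943925233644 226.28971962616822
blue tri [0.651 0.12  0.056] top [0.6509 0.12  ] side [0.6479 0.121 ]
yellow tri [0.655 0.004 0.057] top [0.6556 0.0043] side [0.6531 0.0042]
cup tri [ 0.635 -0.112  0.063] top [ 0.6347 -0.1115] side [ 0.633  -0.1088]
red tri [ 0.636 -0.258  0.055] top [ 0.6352 -0.2568] side [ 0.6338 -0.2535]
vase tri [ 0.498 -0.395  0.102] top [ 0.4974 -0.3932] side [ 0.4954 -0.3889]
green tri [0.526 0.39  0.057] top [0.5264 0.3897] side [0.5259 0.3901]
mug tri [0.622 0.256 0.077] top [0.6248 0.2579] side [0.6161 0.2567]
pA tri [0.53  0.26  0.017] top [0.5294 0.2588] side [0.5254 0.2625]
pB tri [0.49  0.03  0.019] top [0.4893 0.0291] side [0.4888 0.0328]
pC tri [0.39  0.045 0.018] top [0.3902 0.0453] side [0.3869 0.049 ]
pD tri [0.431 0.278 0.017] top [0.4312 0.2768] side [0.4266 0.2802]
tA tri [ 0.531 -0.037  0.023] top [ 0.5323 -0.0364] side [ 0.5298 -0.0379]
tB tri [ 0.515 -0.273  0.018] top [ 0.5152 -0.271 ] side [ 0.5108 -0.2668]
tC tri [ 0.412 -0.266  0.017] top [ 0.4114 -0.2642] side [ 0.4091 -0.2574]
tD tri [ 0.43  -0.029  0.022] top [ 0.4305 -0.0293] side [ 0.4297 -0.0289]
p [0.46   0.1525 0.023 ] yaw of +y(deg from world y) -9.965584624382098 0.23317449131399248 0.10046560218907054
t [ 0.4723 -0.1502  0.023 ] yaw of +y(deg from world y) -4.41593032658692 0.23520738684724443 0.10401328626693723
```

```bash
python3 -m creep '[[8.5,0,0,0,-7.13],[8.5,0,0,0,-7.13],[8.5,0,0,0,-7.13],[8.5,0,0,0,-7.13],[8.5,0,0,0,-7.13],[8.5,0,0,0,-7.13],[8.5,0,0,0,-7.13],[8.5,0,0,0,-7.13],[8.5,0,0,0,-7.13],[8.5,0,0,0,-7.13],[8.5,0,0,0,0]]' 30
```

```text
time: 1.02
tcp_pos: [0.1839, -0.5444, 0.2308]
tool_rot: [-0.001, 0.706, 0.708, 0.0]
ft_force: [-0.3, 0.4, -0.0]
finger_gap: 0.085
grasp_force: 0.0
```

```bash
python3 -m creep '[[8.5,3.8,0,0,0],[8.5,3.8,0,0,0],[8.5,3.8,0,0,0],[8.5,3.8,0,0,0],[8.5,0,3.9,0,0],[8.5,0,3.9,0,0],[8.5,0,3.9,0,0],[8.5,0,3.9,0,0],[8.5,0,3.9,0,0],[8.5,0,3.9,0,0],[8.5,0,3.9,0,0],[8.5,0,3.9,0,0],[8.5,0,0,2.5,0],[8.5,0,0,2.5,0],[8.5,0,0,2.5,0],[8.5,0,0,0,0]]'
python3 - <<'E'
from workcell import arm
import cv2,numpy as np
I=[]
for n,(x,y) in(("side",(330,90)),("top",(420,160))):
    c=arm.capture(n); I.append(cv2.resize(c["image"][y:y+130,x:x+130,::-1],None,fx=3,fy=3,interpolation=cv2.INTER_CUBIC))
cv2.imwrite("pics/v1.png",np.hstack(I))
E
```

```text
time: 2.35
tcp_pos: [0.4934, -0.3899, 0.1505]
tool_rot: [-0.006, 0.708, 0.706, -0.0]
ft_force: [-0.5, 1.0, -0.1]
finger_gap: 0.0851
grasp_force: 0.0
```

View pics/v1.png

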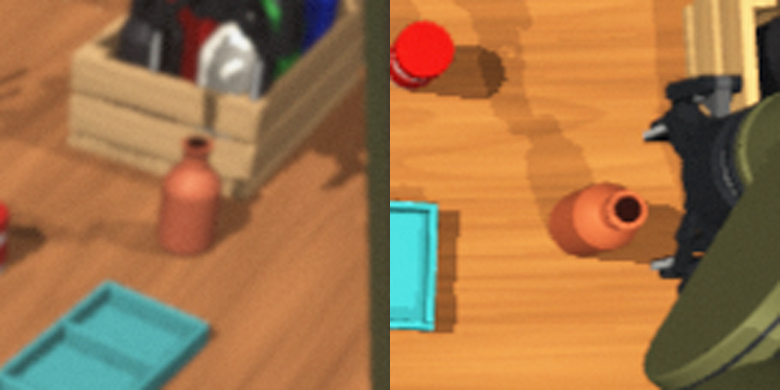

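The fingertips appear in the top crop at about full-image (508,203) and (511,248), with the vase rim at (499,230). I'll check these against the commanded TCP by projection.

Run:
```python
from workcell import arm
import numpy as np
from geo import *
t=dict(np.load("top0.npz"));s=arm.read_state();print(s["tcp_pos"],s["tool_rot"])
def proj(p):
    q=t["T"][:3,:3].T@(np.array(p)-t["T"][:3,3]);return t["cx"]+t["fx"]*q[0]/-q[2],t["cy"]-t["fy"]*q[1]/-q[2]
print(proj(s["tcp_pos"]),proj(s["tcp_pos"]+[.043,0,.012]),proj(s["tcp_pos"]+[-.043,0,.012]))
for p in((508,203),(511,248),(496.8,225.5)): print(plane(t,*p,.16))
print(proj([.497,-.393,.105]))
```

```text
[ 0.49542624 -0.39230031  0.15527035] [-1.65104836e-03  7.08051079e-01  7.06159285e-01 -8.33700120e-05]
(np.float64(507.7832659501837), np.float64(227.2741496837976)) (np.float64(508.9605465505202), np.float64(206.62152771195878)) (np.float64(511.31436555791447), np.float64(246.5943370288069))
[ 0.54765235 -0.39380952  0.16      ]
[ 0.45003298 -0.39457048  0.16      ]
[ 0.49907338 -0.3670233   0.16      ]
(np.float64(498.8137972408032), np.float64(229.54817101427105))
```

```bash
python3 -m creep '[[8.5,-0.1,0.15,2,0],[8.5,0,0,2,0],[8.5,0,0,2,0],[8.5,0,0,2,0],[8.5,0,0,2,0],[8.5,0,0,1,0],[8.5,0,0,1,0],[8.5,0,0,0,0],[8.5,0,0,0,0],[5,0,0,0,0],[5,0,0,0,0],[5,0,0,0,0],[5,0,0,0,0],[5,0,0,0,0],[5,0,0,0,0],[5,0,0,0,0],[5,0,0,0,0]]' 30
```

```text
time: 3.87
tcp_pos: [0.4979, -0.3946, 0.0378]
tool_rot: [0.001, 0.707, 0.707, -0.0]
ft_force: [-2.1, 0.2, 5.8]
finger_gap: 0.0528
grasp_force: 31.1
```

```bash
python3 -m creep '[[5,0,0,-0.5,0],[5,0,0,-0.5,0],[5,0,0,-1,0],[5,0,0,-1.5,0],[5,0,0,-2,0],[5,0,0,-2,0],[5,0,0,0,0],[5,0,0,0,0]]' 35
python3 - <<'E'
from workcell import arm
import cv2,numpy as np
c=arm.capture("side"); cv2.imwrite("pics/v2.png",cv2.resize(c["image"][60:220,310:470,::-1],None,fx=3,fy=3,interpolation=cv2.INTER_CUBIC))
E
```

```text
time: 4.53
tcp_pos: [0.4985, -0.3947, 0.1129]
tool_rot: [0.002, 0.707, 0.707, 0.0]
ft_force: [0.2, 0.2, -3.0]
finger_gap: 0.0526
grasp_force: 37.2
```

View pics/v2.png

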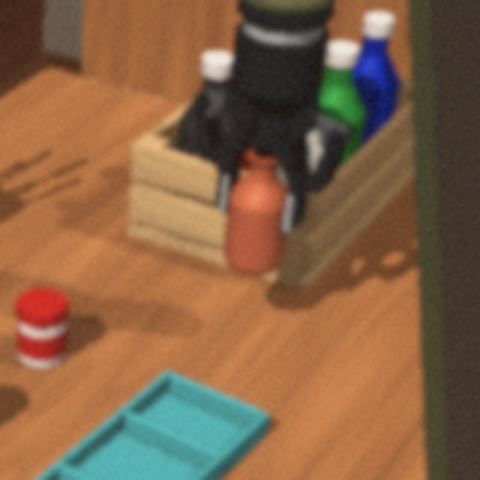

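The vase is held upright clear of the bench, at about (255,220) in the crop. Now I'll move it over the middle bay.

```bash
python3 -m creep '[[5,1.5,-0.1,0,0],[5,3,-0.3,0,0],[5,3.5,-0.4,0,0],[5,3.5,-0.4,0,0],[5,3.5,-0.4,0,0],[5,3.5,-0.4,0,0],[5,3,-0.3,0,0],[5,2,-0.2,0,0],[5,1,-0.15,0,0],[5,0,0,0,0],[5,0,0,1.5,0],[5,0,0,1.5,0],[5,0,0,1,0],[5,0,0,1,0],[5,0,0,0.5,0],[5,0,0,0.5,0],[5,0,0,0,0],[5,0,0,0,0]]' 35
```

```text
time: 6.08
tcp_pos: [0.4713, -0.1494, 0.0512]
tool_rot: [-0.0, 0.707, 0.707, -0.0]
ft_force: [-0.0, -0.2, -2.3]
finger_gap: 0.0528
grasp_force: 37.2
```

```bash
python3 -m creep '[[5,0,0,0.3,0],[5,0,0,0.2,0],[5,0,0,0.2,0],[5,0,0,0.15,0],[5,0,0,0,0],[5,0,0,0,0]]' 35
```

```text
time: 6.58
tcp_pos: [0.4713, -0.1489, 0.0429]
tool_rot: [0.0, 0.707, 0.707, 0.0]
ft_force: [0.6, -0.3, -1.1]
finger_gap: 0.0524
grasp_force: 37.3
```

```bash
python3 -m creep '[[5,0,0,0.1,0],[5,0,0,0.05,0],[5,0,0,0,0],[5,0,0,0,0]]' 35
```

```text
time: 6.92
tcp_pos: [0.4713, -0.149, 0.0428]
tool_rot: [0.001, 0.707, 0.707, 0.0]
ft_force: [-4.1, 0.8, 12.1]
finger_gap: 0.0527
grasp_force: 38.4
```

```bash
python3 -m creep '[[5,0,0,-0.1,0],[5.5,0,0,0,0],[6,0,0,0,0],[7,0,0,0,0],[8.5,0,0,0,0],[8.5,0,0,0,0],[8.5,0,0,-1,0],[8.5,0,0,-3,0],[8.5,0,0,-4,0],[8.5,0,0,-4,0],[8.5,0,0,-3,0],[8.5,2.2,2.6,0,0],[8.5,2.2,2.6,0,0],[8.5,2.2,2.6,0,0],[8.5,2.2,2.6,0,0],[8.5,2.2,2.6,0,0],[8.5,2.2,2.6,0,0],[8.5,2.1,2.7,0,0],[8.5,0,0,0,0],[8.5,0,0,0,0]]' 30
python3 - <<'E'
from workcell import arm
import cv2,numpy as np
I=[]
for n,(x,y) in(("side",(240,150)),("top",(310,160))):
    c=arm.capture(n); I.append(cv2.resize(c["image"][y:y+130,x:x+130,::-1],None,fx=3,fy=3,interpolation=cv2.INTER_CUBIC))
cv2.imwrite("pics/v3.png",np.hstack(I));print(arm.read_state()["tcp_pos"])
E
```

```text
time: 8.58
tcp_pos: [0.6553, 0.0053, 0.1913]
tool_rot: [-0.0, 0.706, 0.708, -0.0]
ft_force: [-0.3, -1.1, -0.4]
finger_gap: 0.0849
grasp_force: 0.0
[0.65330744 0.0037662  0.19153942]
```

View pics/v3.png

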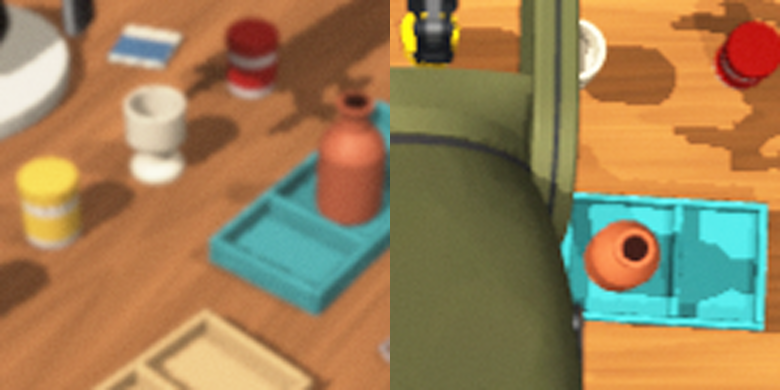

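The vase stands in the middle bay, with its rim at top ≈(392,242). Now the yellow pot.

```bash
python3 -m creep '[[8.5,0,0.1,4,0],[8.5,0,0,4,0],[8.5,0,0,3,0],[8.5,0,0,2,0],[8.5,0,0,1.8,0],[8.5,0,0,1,0],[8.5,0,0,0.5,0],[8.5,0,0,0,0],[4.2,0,0,0,0],[4.2,0,0,0,0],[4.2,0,0,0,0],[4.2,0,0,0,0],[4.2,0,0,0,0],[4.2,0,0,0,0],[4.2,0,0,0,0],[4.2,0,0,0,0],[4.2,0,0,0,0],[4.2,0,0,0,0]]' 30
```

```text
time: 10.18
tcp_pos: [0.6563, 0.0039, 0.0309]
tool_rot: [0.001, 0.707, 0.707, 0.001]
ft_force: [-1.7, 0.5, 5.9]
finger_gap: 0.045
grasp_force: 30.2
```

```bash
python3 -m creep '[[4.2,0,0,-0.5,0],[4.2,0,0,-1.5,0],[4.2,0,0,-3,0],[4.2,0,0,-3,0],[4.2,0,0,-3,0],[4.2,0,0,-2,0],[4.2,-1.3,-1,0,0],[4.2,-2.6,-2.1,0,0],[4.2,-2.6,-2.1,0,0],[4.2,-2.6,-2.1,0,0],[4.2,-2.6,-2.1,0,0],[4.2,-2.6,-2.1,0,0],[4.2,-2.6,-2.1,0,0],[4.2,-2.6,-2.1,0,0],[4.2,-2.6,-2.1,0,0],[4.2,-1.3,-1.2,0,0],[4.2,0,0,0,0],[4.2,0,0,0,0],[4.2,0,0,2,0]]' 35
python3 - <<'E'
from workcell import arm
import cv2,numpy as np
I=[]
for n,(x,y) in(("side",(290,110)),("top",(330,160))):
    c=arm.capture(n); I.append(cv2.resize(c["image"][y:y+130,x:x+130,::-1],None,fx=3,fy=3,interpolation=cv2.INTER_CUBIC))
cv2.imwrite("pics/v4.png",np.hstack(I));print(arm.read_state()["tcp_pos"])
E
```

```text
time: 11.77
tcp_pos: [0.4676, -0.2311, 0.1418]
tool_rot: [0.003, 0.708, 0.707, 0.001]
ft_force: [0.7, -0.6, -1.8]
finger_gap: 0.045
grasp_force: 36.2
[ 0.46371785 -0.22811568  0.13707947]
```

View pics/v4.png

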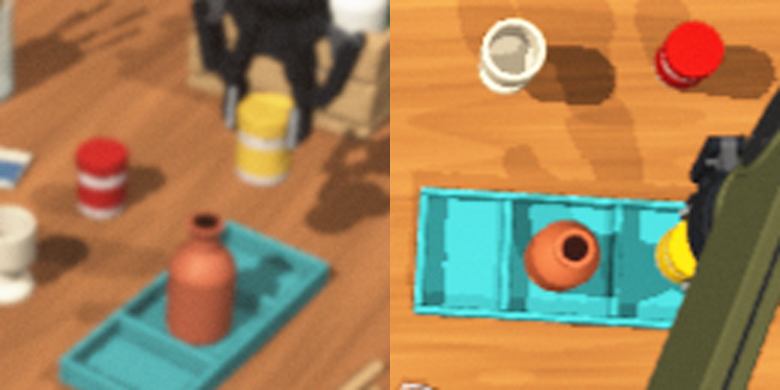

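The yellow pot is held upright and the vase is centred. Lowering the pot.

```bash
python3 -m creep '[[4.2,-0.2,0.2,2,0],[4.2,0,0,2.5,0],[4.2,0,0,2,0],[4.2,0,0,1.5,0],[4.2,0,0,1,0],[4.2,0,0,0.5,0],[4.2,0,0,0.2,0],[4.2,0,0,0,0],[4.2,0,0,0,0]]' 35
python3 -m creep '[[4.2,0,0,0.15,0],[4.2,0,0,0.15,0],[4.2,0,0,0,0],[4.2,0,0,0,0]]'
```

```text
time: 12.62
tcp_pos: [0.4679, -0.2321, 0.043]
tool_rot: [0.001, 0.707, 0.707, 0.0]
ft_force: [0.4, 1.0, -1.0]
finger_gap: 0.045
grasp_force: 36.2
time: 12.95
tcp_pos: [0.4673, -0.232, 0.0396]
tool_rot: [0.0, 0.707, 0.707, 0.0]
ft_force: [0.4, -0.3, -1.9]
finger_gap: 0.0447
grasp_force: 36.2
```

```bash
python3 -m creep '[[4.2,0,0,0.2,0],[4.2,0,0,0.15,0],[4.2,0,0,0.1,0],[4.2,0,0,0,0],[4.2,0,0,0,0]]' 35
```

```text
time: 13.37
tcp_pos: [0.4673, -0.2322, 0.0359]
tool_rot: [0.0, 0.707, 0.707, 0.0]
ft_force: [-2.0, 0.4, 10.1]
finger_gap: 0.0446
grasp_force: 37.0
```

```bash
python3 -m creep '[[4.2,0,0,-0.1,0],[5,0,0,0,0],[6,0,0,0,0],[7.5,0,0,0,0],[7.5,0,0,0,0],[7.5,0,0,-1,0],[7.5,0,0,-3,0],[7.5,0,0,-4,0],[8.5,0,0,-4,0],[8.5,0,0,-4,0],[8.5,0,0,0,0]]' 30
python3 -m creep '[[8.5,3.5,1.8,0,0],[8.5,3.5,1.8,0,0],[8.5,3.5,1.8,0,0],[8.5,3.5,1.8,0,0],[8.5,3.5,1.8,0,0],[8.5,3.5,1.8,0,0],[8.5,3.5,1.8,0,0],[8.5,3.5,1.8,0,0],[8.5,3.5,1.8,0,0],[8.5,3.5,1.8,0,0],[8.5,0.2,0.3,0,0],[8.5,0,0,3,0],[8.5,0,0,3,0],[8.5,0,0,0,0],[8.5,0,0,0,0],[8.5,0,0,0,0]]' 30
```

```text
time: 14.28
tcp_pos: [0.4719, -0.2346, 0.2046]
tool_rot: [0.008, 0.707, 0.707, 0.002]
ft_force: [1.1, -0.2, 1.2]
finger_gap: 0.0847
grasp_force: 0.0
time: 15.62
tcp_pos: [0.651, 0.1196, 0.137]
tool_rot: [0.0, 0.707, 0.707, 0.0]
ft_force: [0.6, -0.7, 0.9]
finger_gap: 0.0847
grasp_force: 0.0
```

```bash
python3 -m creep '[[8.5,0,0,2.5,0],[8.5,0,0,3,0],[8.5,0,0,2.5,0],[8.5,0,0,1.5,0],[8.5,0,0,0.8,0],[8.5,0,0,0.5,0],[8.5,0,0,0,0],[8.5,0,0,0,0],[4.2,0,0,0,0],[4.2,0,0,0,0],[4.2,0,0,0,0],[4.2,0,0,0,0],[4.2,0,0,0,0],[4.2,0,0,0,0],[4.2,0,0,0,0],[4.2,0,0,0,0],[4.2,0,0,0,0],[4.2,0,0,0,0]]' 30
```

```text
time: 17.12
tcp_pos: [0.6509, 0.1201, 0.0289]
tool_rot: [0.0, 0.707, 0.707, 0.001]
ft_force: [-2.1, -0.8, 5.1]
finger_gap: 0.0451
grasp_force: 30.4
```

```bash
python3 -m creep '[[4.2,0,0,-0.5,0],[4.2,0,0,-1.5,0],[4.2,0,0,-3,0],[4.2,0,0,-3,0],[4.2,0,0,-2,0],[4.2,-1.2,-1,0,0],[4.2,-2.4,-2.2,0,0],[4.2,-2.4,-2.2,0,0],[4.2,-2.4,-2.2,0,0],[4.2,-2.4,-2.2,0,0],[4.2,-2.4,-2.2,0,0],[4.2,-2.4,-2.2,0,0],[4.2,-2.4,-2.2,0,0],[4.2,-1.1,-0.9,0,0],[4.2,0,0,0,0],[4.2,0,0,0,0],[4.2,0,0,2,0],[4.2,0,0,2,0],[4.2,0,0,0,0],[4.2,0,0,0,0]]' 35
python3 - <<'E'
from workcell import arm
import cv2,numpy as np
I=[]
for n,(x,y) in(("side",(270,130)),("top",(330,160))):
    c=arm.capture(n); I.append(cv2.resize(c["image"][y:y+130,x:x+130,::-1],None,fx=3,fy=3,interpolation=cv2.INTER_CUBIC))
cv2.imwrite("pics/v5.png",np.hstack(I));print(arm.read_state()["tcp_pos"])
E
```

```text
time: 18.78
tcp_pos: [0.4773, -0.07, 0.0871]
tool_rot: [-0.001, 0.707, 0.707, -0.0]
ft_force: [0.1, 0.6, 0.3]
finger_gap: 0.0447
grasp_force: 36.2
[ 0.47848041 -0.07050525  0.08835258]
```

View pics/v5.png

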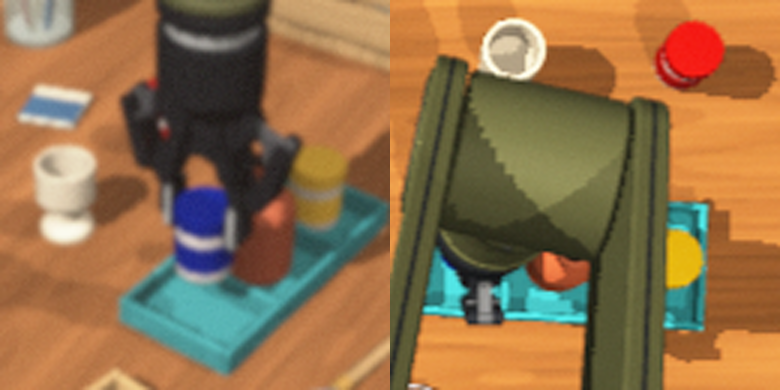

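The blue pot is held above the left bay and the yellow pot stands in the right bay. Lowering.

```bash
python3 -m creep '[[4.2,0,0,1.5,0],[4.2,0,0,1.5,0],[4.2,0,0,1,0],[4.2,0,0,0.6,0],[4.2,0,0,0.3,0],[4.2,0,0,0.2,0],[4.2,0,0,0.15,0],[4.2,0,0,0.15,0],[4.2,0,0,0,0],[4.2,0,0,0,0]]' 35
```

```text
time: 19.72
tcp_pos: [0.4775, -0.071, 0.0341]
tool_rot: [0.0, 0.707, 0.707, 0.0]
ft_force: [-0.2, -0.3, -0.8]
finger_gap: 0.0451
grasp_force: 36.2
```

```bash
python3 -m creep '[[4.2,0,0,0.1,0],[4.2,0,0,0,0],[5,0,0,0,0],[6,0,0,0,0],[7.5,0,0,0,0],[7.5,0,0,0,0],[7.5,0,0,-1,0],[7.5,0,0,-3,0],[7.5,0,0,-4,0],[8.5,0,0,-4,0],[8.5,0,0,-3,0],[8.5,-0.8,3.1,0,0],[8.5,-0.8,3.1,0,0],[8.5,-0.8,3.1,0,0],[8.5,-0.8,3.1,0,0],[8.5,-0.8,3.2,0,0],[8.5,0,0,3,0],[8.5,0,0,0,0],[8.5,0,0,0,0],[8.5,0,0,0,0]]' 30
```

```text
time: 21.38
tcp_pos: [0.6324, -0.1108, 0.1526]
tool_rot: [-0.001, 0.707, 0.707, -0.0]
ft_force: [-1.2, -0.2, -0.3]
finger_gap: 0.0848
grasp_force: 0.0
```

```bash
python3 -m creep '[[8.5,0,0.15,3,0],[8.5,0,0,3,0],[8.5,0,0,3,0],[8.5,0,0,1.5,0],[8.5,0,0,1,0],[8.5,0,0,0.7,0],[8.5,0,0,0,0],[8.5,0,0,0,0],[4.6,0,0,0,0],[4.6,0,0,0,0],[4.6,0,0,0,0],[4.6,0,0,0,0],[4.6,0,0,0,0],[4.6,0,0,0,0],[4.6,0,0,0,0],[4.6,0,0,0,0],[4.6,0,0,0,0],[4.6,0,0,0,0]]' 25
```

```text
time: 22.88
tcp_pos: [0.6356, -0.1112, 0.0321]
tool_rot: [0.001, 0.707, 0.707, 0.001]
ft_force: [-1.7, -0.0, 7.1]
finger_gap: 0.0482
grasp_force: 25.5
```

```bash
python3 -m creep '[[4.6,0,0,-0.5,0],[4.6,0,0,-1.5,0],[4.6,0,0,-3,0],[4.6,0,0,-3,0],[4.6,0,0,-3,0],[4.6,0,0,-2,0],[4.6,1.4,-0.9,0,0],[4.6,2.6,-1.8,0,0],[4.6,2.8,-1.8,0,0],[4.6,2.8,-1.8,0,0],[4.6,2.8,-1.8,0,0],[4.6,2.8,-1.8,0,0],[4.6,2.8,-1.8,0,0],[4.6,2.8,-1.8,0,0],[4.6,2.8,-1.8,0,0],[4.6,2,-1.4,0,0],[4.6,0.8,-0.6,0,0],[4.6,0,0,0,0],[4.6,0,0,3,0],[4.6,0,0,0,0]]' 25
python3 -m creep '[[4.6,0,0,2,0],[4.6,0,0,2,0],[4.6,0,0,0,0],[4.6,0,0,0,0]]' 25
python3 - <<'E'
from workcell import arm
import cv2,numpy as np
I=[]
for n,(x,y) in(("side",(220,200)),("top",(200,180))):
    c=arm.capture(n); I.append(cv2.resize(c["image"][y:y+130,x:x+130,::-1],None,fx=3,fy=3,interpolation=cv2.INTER_CUBIC))
cv2.imwrite("pics/v6.png",np.hstack(I));print(arm.read_state()["tcp_pos"])
E
```

```text
time: 24.55
tcp_pos: [0.4604, 0.1518, 0.1281]
tool_rot: [-0.001, 0.707, 0.707, -0.002]
ft_force: [-1.2, -0.7, -0.9]
finger_gap: 0.0483
grasp_force: 26.4
time: 24.88
tcp_pos: [0.4617, 0.152, 0.0904]
tool_rot: [-0.001, 0.708, 0.706, -0.001]
ft_force: [0.4, -0.1, -0.3]
finger_gap: 0.0482
grasp_force: 26.4
[0.46309717 0.15263386 0.09172514]
```

View pics/v6.png

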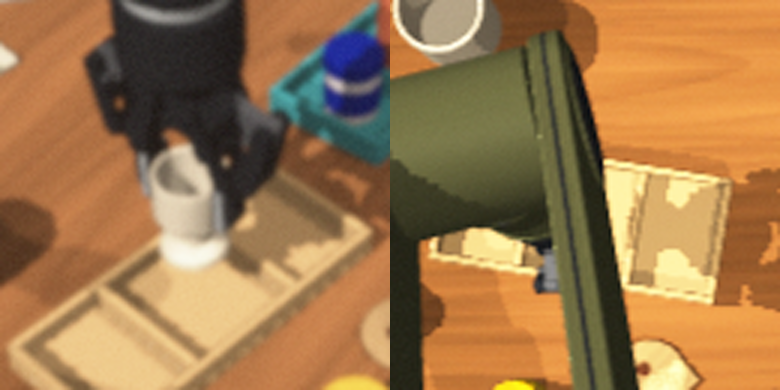

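The cup is upright above the plywood middle bay. Lowering.

```bash
python3 -m creep '[[4.6,0,-0.2,1.5,0],[4.6,0,0,1.5,0],[4.6,0,0,1,0],[4.6,0,0,0.6,0],[4.6,0,0,0.3,0],[4.6,0,0,0.2,0],[4.6,0,0,0.15,0],[4.6,0,0,0.1,0],[4.6,0,0,0,0],[4.6,0,0,0,0]]' 25
```

```text
time: 25.82
tcp_pos: [0.4602, 0.1531, 0.0376]
tool_rot: [0.0, 0.707, 0.707, 0.0]
ft_force: [-0.4, -0.5, -0.2]
finger_gap: 0.0481
grasp_force: 26.4
```

```bash
python3 -m creep '[[4.6,0,0,0.15,0],[4.6,0,0,0,0],[5.4,0,0,0,0],[6.2,0,0,0,0],[7.5,0,0,0,0],[7.5,0,0,0,0],[7.5,0,0,-1,0],[7.5,0,0,-3,0],[7.5,0,0,-4,0],[8.5,0,0,-4,0],[8.5,0,0,-3,0],[8.5,3.3,0.9,0,0],[8.5,3.4,0.9,0,0],[8.5,3.4,0.9,0,0],[8.5,3.4,1,0,0],[8.5,3.4,1,0,0],[8.5,3.4,1,0,0],[8.5,3.4,0.9,0,0],[8.5,0,0,2,0],[8.5,0,0,0,0]]' 30
python3 -m creep '[[8.5,0,0,2,0],[8.5,0,0,0,0],[8.5,0,0,0,0]]' 30
```

```text
time: 27.48
tcp_pos: [0.5246, 0.3911, 0.1621]
tool_rot: [-0.001, 0.706, 0.708, -0.003]
ft_force: [-1.7, 0.3, -0.5]
finger_gap: 0.0847
grasp_force: 0.0
time: 27.73
tcp_pos: [0.5246, 0.3884, 0.1447]
tool_rot: [-0.0, 0.708, 0.707, -0.002]
ft_force: [0.8, -0.2, 0.6]
finger_gap: 0.0849
grasp_force: 0.0
```

```bash
python3 -m creep '[[8.5,0.1,0.1,2.5,0],[8.5,0,0,3,0],[8.5,0,0,3,0],[8.5,0,0,1.5,0],[8.5,0,0,0.9,0],[8.5,0,0,0.5,0],[8.5,0,0,0,0],[8.5,0,0,0,0],[4.2,0,0,0,0],[4.2,0,0,0,0],[4.2,0,0,0,0],[4.2,0,0,0,0],[4.2,0,0,0,0],[4.2,0,0,0,0],[4.2,0,0,0,0],[4.2,0,0,0,0],[4.2,0,0,0,0],[4.2,0,0,0,0]]' 30
```

```text
time: 29.23
tcp_pos: [0.5275, 0.3915, 0.033]
tool_rot: [0.0, 0.707, 0.707, 0.001]
ft_force: [-0.5, -1.0, 6.4]
finger_gap: 0.0451
grasp_force: 30.2
```

```bash
python3 -m creep '[[4.2,0,0,-0.5,0],[4.2,0,0,-1.5,0],[4.2,0,0,-3,0],[4.2,0,0,-3,0],[4.2,0,0,-2,0],[4.2,-1.5,-0.5,0,0],[4.2,-2.9,-1,0,0],[4.2,-3.4,-1.2,0,0],[4.2,-3.4,-1.1,0,0],[4.2,-2.9,-1,0,0],[4.2,-1.9,-0.6,0,0],[4.2,0,0,0,0],[4.2,0,0,2,0],[4.2,0,0,2,0],[4.2,0,0,0,0],[4.2,0,0,0,0],[4.2,0,0,0,0]]' 35
python3 - <<'E'
from workcell import arm
import cv2,numpy as np
I=[]
for n,(x,y) in(("side",(200,220)),("top",(190,180))):
    c=arm.capture(n); I.append(cv2.resize(c["image"][y:y+130,x:x+130,::-1],None,fx=3,fy=3,interpolation=cv2.INTER_CUBIC))
cv2.imwrite("pics/v7.png",np.hstack(I));print(arm.read_state()["tcp_pos"])
E
```

```text
time: 30.65
tcp_pos: [0.4734, 0.2316, 0.0923]
tool_rot: [0.0, 0.707, 0.707, 0.0]
ft_force: [0.2, 0.6, -1.3]
finger_gap: 0.045
grasp_force: 36.2
[0.47392235 0.23176591 0.09277648]
```

View pics/v7.png

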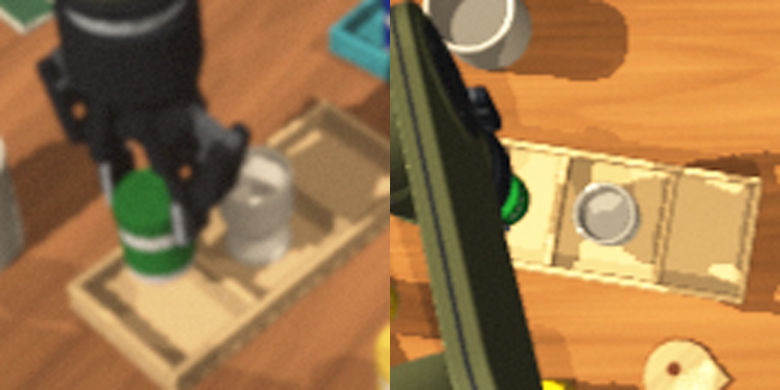

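The green pot is held over the left bay and the cup sits in the middle bay, with its rim at top ≈(262,251). Lowering.

```bash
python3 -m creep '[[4.2,0,0,1.5,0],[4.2,0,0,1.5,0],[4.2,0,0,1,0],[4.2,0,0,0.6,0],[4.2,0,0,0.3,0],[4.2,0,0,0.2,0],[4.2,0,0,0.15,0],[4.2,0,0,0.15,0],[4.2,0,0,0,0],[4.2,0,0,0,0]]' 35
```

```text
time: 31.58
tcp_pos: [0.4733, 0.2312, 0.0382]
tool_rot: [0.0, 0.707, 0.707, 0.0]
ft_force: [-0.4, -0.1, -1.1]
finger_gap: 0.0448
grasp_force: 36.2
```

```bash
python3 -m creep '[[4.2,0,0,0.15,0],[4.2,0,0,0,0],[5,0,0,0,0],[6,0,0,0,0],[7.5,0,0,0,0],[7.5,0,0,0,0],[7.5,0,0,-1,0],[7.5,0,0,-3,0],[7.5,0,0,-4,0],[7.5,0,0,-4,0],[7.5,0,0,-4,0],[7.5,4,1,0,0],[7.5,4,1,0,0],[7.5,4,1,0,0],[7.5,4,1,0,0],[7.5,0,0,0,0],[7.5,0,0,0,0],[7.5,0,0,0,0],[7.5,0,0,0,0]]' 30
python3 - <<'E'
from workcell import arm
import cv2,numpy as np
I=[]
for n,(x,y) in(("side",(210,110)),("top",(190,150))):
    c=arm.capture(n);np.savez(f"{n}1.npz",**c); I.append(cv2.resize(c["image"][y:y+240,x:x+(200 if n=="side" else 290),::-1],None,fx=2 if n=="side" else 1.6,fy=2 if n=="side" else 1.6,interpolation=cv2.INTER_CUBIC))
h=max(i.shape[0] for i in I);I=[cv2.copyMakeBorder(i,0,h-i.shape[0],0,0,0) for i in I]
o=np.hstack(I)[:, :];o=cv2.resize(o,None,fx=.9,fy=.9);print(o.shape)
cv2.imwrite("pics/v8.png",o)
E
```

```text
time: 33.17
tcp_pos: [0.5124, 0.3897, 0.1963]
tool_rot: [0.0, 0.708, 0.707, -0.001]
ft_force: [0.0, 0.0, -1.1]
finger_gap: 0.0749
grasp_force: 0.0
(432, 778, 3)
```

View pics/v8.png

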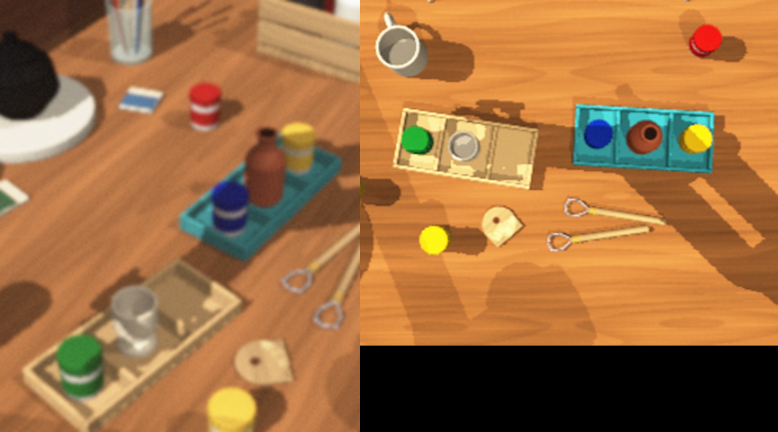

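All five pieces stand upright in their bays: blue (598,133), vase (651,133), yellow (698,138), green (417,139), cup (464,146). The red pot and mug look unmoved. I'll run one numeric check before handing in.

Run:
```python
import numpy as np,cv2
from geo import *
t=dict(np.load("top1.npz"));px=lambda u,v:((u-360)/1.44+190,v/1.44+150)
h=cv2.cvtColor(t["image"],cv2.COLOR_RGB2HSV)
m=cv2.inRange(h,(82,100,60),(96,255,255));c=max(cv2.findContours(m,0,1)[0],key=cv2.contourArea)
q={"t":[plane(t,*p,.02) for p in cv2.boxPoints(cv2.minAreaRect(cv2.convexHull(c)))],"p":[plane(t,*px(*p),.023) for p in((401,109),(538,129),(530,187),(394,166))]}
for k,P,ob in(("t",q["t"],{"blue":(598,133,.063),"vase":(651,133,.11),"yel":(699,137,.063)}),("p",q["p"],{"green":(417,138,.063),"cup":(463,145,.071)})):
    o=np.mean(P,0);L=sorted(P,key=lambda p:p[1]);y=(L[3]+L[2]-L[0]-L[1])[:2];y/=np.linalg.norm(y);print(k,o.round(4),y.round(3))
    for n,(u,v,z) in ob.items():
        d=(plane(t,*px(u,v),z)-o)[:2];print(n,"x",round(d@[y[1],-y[0]],4),"y",round(d@y,4))
for n,u,v,z in(("red",707,38,.058),("mug",398,47,.08)):print(n,plane(t,*px(u,v),z).round(3))
```

```text
t [ 0.4722 -0.1504  0.02  ] [0.075 0.997]
blue x -0.0008 y 0.0806
vase x -0.0009 y 0.0011
yel x 0.0022 y -0.085
p [0.4602 0.1533 0.023 ] [0.165 0.986]
green x 0.0014 y 0.0763
cup x 0.0008 y -0.0018
red [ 0.635 -0.256  0.058]
mug [0.624 0.257 0.08 ]
```

```bash
python3 -c "
from workcell import arm
print(arm.finish_job())"
```

```text
the job is handed in; nothing more can be done
None
```

Both trays are made up and the job is handed in: all five pieces stand upright in their bays, within about 5 mm of bay centre by the last camera check, and the red pot and mug have not moved.

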